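Rebalance the lens turntable: reset and clamp its counterweight

ROBOT

A 6-joint arm with a two-finger parallel gripper is mounted at the origin on the work surface. World frame = base frame: x ahead of the robot, y to its left, z up, the work surface at z = 0. Lengths are in m, angles in rad, forces in N, time in s.
With the tool pointing down it reaches from about 0.3 to 0.75 m from the base axis. Payload 8.5 kg.
Tool frame: the origin (TCP) lies on the centre line of the jaws, within the pads' length; the fingertips stand 25 mm ahead of it and the grasp point (between the pads) lies 6 mm ahead of it; x points along the fingers, y is the direction in which the jaws open and shut, and the axes are right-handed (so a half turn about x gives the same grasp; the last joint's range is limited). The gripper opens to 85 mm and grips with 20 to 120 N. Pads are 22 mm wide; open, the fingers measure 114 mm over their backs; the gripper's body (76 mm by 85 mm) begins 54 mm behind the grasp point. The pads swing forward as they close: fully open they stand 13 mm farther back than shut.
Start: joints at [-1.42, 0.381, 1.297, -0, 1.464, -0.215], TCP at [0.197, -0.514, 0.256] pointing down, gripper open.
Joint ranges: [-3.11, 3.11], [-0.89, 2.33], [0.22, 2.48], [-1.42, 4.56], [0.17, 2.85], [-2.88, 2.88]. Speed limits (rad/s): [2.39, 2.39, 3.14, 3.14, 3.14, 3.14].

INTERFACE

Orientations are given as a unit quaternion [w, x, y, z].
In Python, from station import r gives the robot as it stands. The module is installed in compiled form; this text tells all that it offers.
- The arm moves only by the tool drive_tool, never from a script. Its argument "steps" is text: rows parted by semicolons, each of 7 numbers parted by spaces: the shift along the tool's x, y, z in m, then the turn, a rotation vector about the tool's x, y, z in rad, then the closure, from 0 (fully open) to 1 (shut). A call has 1 to 5 rows; each row shifts and turns the commanded pose from where the row before left it, along the tool's axes as they then stand; what a row does not reach is not made up. A row lasts 1/12 s, in which the tool goes at most 41.7 mm and 7.16 degrees, less where a joint would pass 70% of its speed; a pose out of reach is approached as far as the arm can. A call with a gripper value outside its range is refused whole. The fingers move at their own pace and stop on an object; "squeeze" is the grip in N (left out, the last holds). Time passes only in rows, so rows that do not move let the fingers close. It gives the time, the measured TCP pose, the force and the opening at its end, in the units of the state.
- r.read_state(): the state, without advancing time (a new reading comes with each control period).
- r.get_image(name): name is "scene" or "top"; returns (picture, depth): 384x512x3 uint8, red, green, blue; 384x512 float32, m along the optical axis (not along the pixel's ray), 0 where there is no reading.
- r.camera_params(name): a dict with "vfov" (degrees; the focal length in pixels is half the picture's height over the tangent of half this angle, whatever the lens; pixels are square), "cx", "cy" (the principal point, pixels), "T" (4x4, takes a point from camera to world coordinates). Camera axes: x right, y down, z forward; pixel columns grow to the right and rows downward; lengths in m; the calibration is good to about 2 mm. A picture is of the moment at which its call begins. camera_params takes no time and is no camera call.
- r.sign_off(): hands the job in, once; it reports no verdict.
The state is a dict: "time": time; "joint_positions": joint angles; "joint_velocities": joint speeds; "effort": joint torques, N m; "position": TCP position; "tcp_rot": TCP orientation; "force": force on the tool from outside, world axes, zero at the start; "moment": the same for the moment, N m; "grip_width": opening from 0.0 (shut) to 1.0 (fully open).
Only numpy, scipy, OpenCV 4.12 (cv2) and the standard library are available. Lean on these libraries where they do the work, as an engineer would, in place of code of your own. Each camera call takes 0.05 s, during which the arm holds its last target.

TASK

The lead counterweight on the turntable's balance arm is out of place. Slacken the clamp knob on top of it (anticlockwise), slide the weight along the arm until the steel fin on its side lines up with the brass index pin standing on the arm, then turn the knob clockwise until it is fully tight and let go. Keep off the glass bullseye and leave the loose things on the bench where they are.

Things in the scene. Friction and masses are not known exactly. Their poses are not given: they have to be found in the camera images.
- platter: Iron turntable, 200 mm across, top 45 mm above the bench, turning freely with light friction about its upright axis; it may stand at any angle. Fixed across its middle lies a straight steel balance arm, 320 mm long, 28 mm wide, top 67 mm above the bench. Origin on the turntable's axis at bench height; x runs along the arm to the counterweight's end, z up.
- pivot (a point): Centre of the top of the brass cap (26 mm across) on the turntable's axis, 77 mm above the bench. Its x axis runs along the arm towards the end that carries the counterweight; y is level, towards the side with the fin and the pin; z is up. It turns with the turntable.
- knob_grip (a point): Middle of the clamp knob's upright flat wing (dark steel, 46 mm long, 10 mm thick, 110 to 138 mm above the bench), on the knob's axis, 126 mm up, over the weight's middle. x runs along the wing, z up; turns with the knob. The wing is almost in line with the arm when tight (9 degrees off), almost across it when slack (80). The weight's flat top, with the knob's collar, reaches 104 mm.
- clamp_knob (a joint): Angle of the clamp knob, rad: 0 fully slack (stop), 1.25 fully tight (stop); it grows clockwise seen from above and starts at 1.15 to 1.25. From 0.45 up it clamps the weight to the arm, harder and harder (about 17 N when tight); below 0.35 the weight slides freely. It stays where it is left; turning it takes 0.06 to 0.1 N m.
- weight (a joint): Position of the counterweight on the arm, m: distance of its middle from the pivot less 0.045; grows outwards, 0 to 0.085. It is a grey lead block astride the arm, 50 mm along it, 52 mm wide, 52 to 100 mm above the bench, 0.5 to 0.95 kg; slack, it slides with about 1.5 N of friction.
- fin_tip (a point): Upper outer end of the upright steel fin (4 mm thick, 24 mm tall) on the counterweight's side, at the weight's middle (level along the arm with the knob's axis), 40 mm from the arm's centre line, 94 mm above the bench. x runs outwards along the arm.
- pin_top (a point): Top of the upright brass index pin (5 mm thick, top 94 mm above the bench), fixed fast to the arm's side by a bracket, 44 mm from the arm's centre line, just outboard of the fin's path, 50 to 80 mm from the pivot; the weight starts further out. x runs outwards along the arm: the weight is right when fin and pin have the same place along it.
- bullseye: Amber glass bullseye, a domed disc 62 mm across standing upright in a brass cradle on the arm's other end, about 125 mm from the pivot; top 139 mm above the bench. Its origin is the middle of its flat outer face. Keep off it.
- spare_weight: Bystander: loose grey lead block, 50 x 52 x 48 mm, standing on the bench; origin in the middle of its underside.
- oil_lid: Bystander: round copper oil-can lid with a small knob, 68 mm across, 32 mm tall, on the bench; origin in the middle of its underside.
- focus_ring: Bystander: brass focusing ring, 80 mm across, 18 mm tall, flat on the bench; origin in the middle of its underside.

How it is judged:
By the outcome, as a careful person would: the job done as asked, in the order asked, and still so for the second after the job is handed in, with the robot touching nothing.
It also fails if it takes over 45 s, if anything falls off the work surface, if the arm or the gripper's body presses on something with over 40 N, if the wrist force passes 120 N, or if a joint passes its speed limit or range.

## Working session

There is one attempt and no reset: what is moved stays moved. The work goes in short steps, Python scripts to look and compute and a tool call to move; the robot and the scene stay as the last step left them, time stands still between calls to the robot, and variables do not carry over. Pictures are saved under pics/ and viewed, and the job is handed in when it is done.

Besides the shell and the picture viewer there is one more tool, called after "Request:" as name(argument=value, ...), one argument or row to a line, values as JSON. drive_tool: Moves the arm, as the interface text tells. Its arguments: {"type":"object","properties":{"steps":{"type":"string"},"squeeze":{"type":"number"}},"required":["steps"]}

```bash
mkdir -p pics
python3 - <<'E'
from station import r
import cv2,numpy as np
print(r.read_state())
for n in("scene","top"):
    im,d=r.get_image(n); cv2.imwrite(f"pics/{n}0.png",im[:,:,::-1]); np.savez(f"{n}0.npz",im=im,d=d)
    p=r.camera_params(n); print(n,p, (d>0).mean())
E
```

```text
{'time': 0.0, 'joint_positions': array([-1.42030147e+00,  3.81197551e-01,  1.29827693e+00,  5.70767139e-06,
        1.46358540e+00, -2.15305524e-01]), 'joint_velocities': array([ 0.00154731, -0.00076245,  0.00056693,  0.00117157,  0.00143776,
       -0.00019425]), 'effort': array([ 7.75595508e-04, -4.48462486e+01, -2.31278765e+01, -7.39128473e-05,
        4.86427685e-03, -3.68621880e-07]), 'position': array([ 0.19668962, -0.51334922,  0.25570546]), 'tcp_rot': array([ 0.12809145,  0.69533114,  0.12912826, -0.69529352]), 'force': array([-0.11176367,  0.61097263,  0.35405414]), 'moment': array([-0.03834466,  0.00144279, -0.00308753]), 'grip_width': 1.0001424684294364}
scene {'vfov': 53.26768690552457, 'cx': 251.44010182874587, 'cy': 191.3263348483819, 'T': array([[-0.4208388 ,  0.75211492, -0.50716649,  0.96210967],
       [ 0.90699729,  0.33911163, -0.24971827,  0.20753187],
       [-0.01583078, -0.56508977, -0.82487753,  0.78575446],
       [ 0.        ,  0.        ,  0.        ,  1.        ]])} 0.9960225423177084
top {'vfov': 47.902082817298066, 'cx': 257.5131613216178, 'cy': 198.6328130942926, 'T': array([[ 0.01598736, -0.98713061,  0.15911491,  0.38987803],
       [-0.99938099, -0.02076342, -0.02839929,  0.00643905],
       [ 0.03133758, -0.15856238, -0.98685152,  0.98926691],
       [ 0.        ,  0.        ,  0.        ,  1.        ]])} 0.9960428873697916
```

View pics/scene0.png

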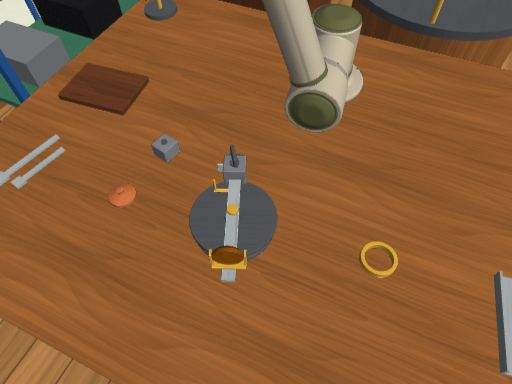

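View pics/top0.png

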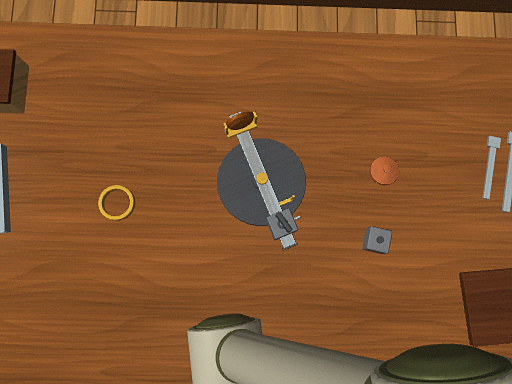

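The scene view shows the turntable at about (233,218), the weight at (234,168) and the bullseye at (228,256). In the top view the cap is at (262,178), the weight at (282,223), the pin near (292,199) and the fin near (298,218). I'll enlarge both.

```bash
cat > h.py <<'E'
import numpy as np,cv2
from station import r
def K(n):
    p=r.camera_params(n); f=192/np.tan(np.radians(p['vfov']/2)); return f,p['cx'],p['cy'],p['T']
def ray(n,u,v,z):
    f,cx,cy,T=K(n); d=T[:3,:3]@np.array([(u-cx)/f,(v-cy)/f,1]); o=T[:3,3]; return o+d*(z-o[2])/d[2]
def proj(n,P):
    f,cx,cy,T=K(n); q=T[:3,:3].T@(np.asarray(P)-T[:3,3]); return np.array([cx+f*q[0]/q[2],cy+f*q[1]/q[2]])
def crop(n,tag,u0,v0,w,h,s):
    im,d=r.get_image(n); np.savez(f"{n}{tag}.npz",im=im,d=d)
    c=cv2.resize(im[v0:v0+h,u0:u0+w,::-1],None,fx=s,fy=s,interpolation=cv2.INTER_CUBIC); cv2.imwrite(f"pics/{n}{tag}.png",c)
E
python3 - <<'E'
from h import *
for n,(u,v) in dict(top=(225,105),scene=(185,135)).items():
    im=np.load(n+"0.npz")['im']; c=cv2.resize(im[v:v+150,u:u+100,::-1],None,fx=4,fy=4,interpolation=cv2.INTER_CUBIC); cv2.imwrite(f"pics/{n}0c.png",c)
E
```

```text
(no output)
```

View pics/top0c.png

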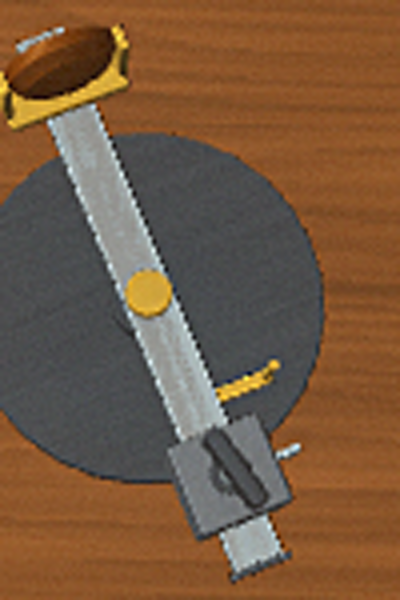

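View pics/scene0c.png

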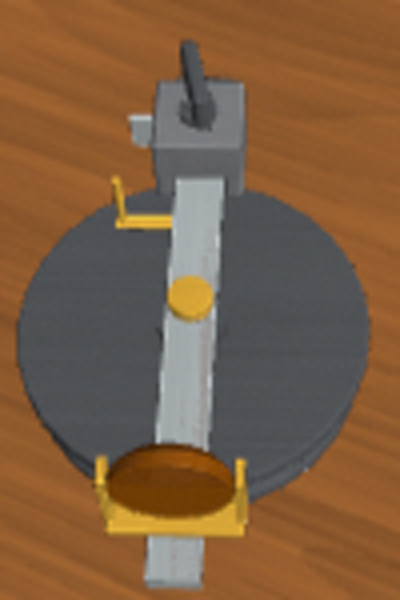

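Run:
```python
from h import *
c=lambda u0,v0,x,y:(u0+(x+.5)/4-.5,v0+(y+.5)/4-.5)
pts={'top':[(148,293,.077),(273,366,.094),(297,448,.094),(213,437,.138),(260,498,.138),(259,562,.067),(75,115,.067)],
'scene':[(190,298,.077),(117,180,.094),(131,117,.094),(188,44,.138),(203,105,.138),(201,181,.067),(174,586,.067)]}
for n,o in (('top',(225,105)),('scene',(185,135))):
    for x,y,z in pts[n]: print(n,z,ray(n,*c(*o,x,y),z).round(4))
# brass/cap mask centroid
for n in('top','scene'):
    P=np.load(n+'0.npz')['im']; h=cv2.cvtColor(P,cv2.COLOR_RGB2HSV)
    m=cv2.inRange(h,(18,150,120),(30,255,255)); k,l,s,ce=cv2.connectedComponentsWithStats(m)
    for i in range(1,k):
        if s[i,4]>8: print(n,s[i],ce[i],ray(n,*ce[i],.077).round(4))
```

```text
top 0.077 [ 0.5825 -0.028   0.077 ]
top 0.094 [ 0.5411 -0.0937  0.094 ]
top 0.094 [ 0.4979 -0.1065  0.094 ]
top 0.138 [ 0.4973 -0.059   0.138 ]
top 0.138 [ 0.4674 -0.0826  0.138 ]
top 0.067 [ 0.4397 -0.0896  0.067 ]
top 0.067 [0.6842 0.0135 0.067 ]
scene 0.077 [ 0.5862 -0.0256  0.077 ]
scene 0.094 [ 0.5426 -0.092   0.094 ]
scene 0.094 [ 0.4995 -0.1059  0.094 ]
scene 0.138 [ 0.4697 -0.0811  0.138 ]
scene 0.138 [ 0.5055 -0.0541  0.138 ]
scene 0.067 [ 0.5067 -0.0588  0.067 ]
scene 0.067 [0.7328 0.0381 0.067 ]
top [223 111  34  26 189] [240.71428571 127.29100529] [0.6947 0.0196 0.077 ]
top [256 173  12  11 103] [261.68932039 177.95145631] [ 0.5823 -0.0281  0.077 ]
top [ 98 185  36  35 371] [115.29380054 201.86253369] [0.5237 0.2808 0.077 ]
top [279 195  16  10  50] [286.3  200.32] [ 0.5346 -0.0815  0.077 ]
scene [157   0   5   8  30] [159.1   3.4] [-0.048  -0.6202  0.077 ]
scene [431   0  13  23  84] [436.92857143  11.02380952] [-0.3708  0.2451  0.077 ]
scene [213 179  15  13  60] [218.61666667 187.91666667] [ 0.5484 -0.0787  0.077 ]
scene [227 204  11  11  95] [232.06315789 209.09473684] [ 0.5862 -0.0258  0.077 ]
scene [361 241  37  37 508] [378.69094488 258.78346457] [0.5699 0.2925 0.077 ]
scene [208 249  39  21 291] [227.75601375 263.0137457 ] [0.7027 0.0228 0.077 ]
```

```bash
cat >> h.py <<'E'
from scipy.spatial.transform import Rotation as R
def tool():
    s=r.read_state(); q=s['tcp_rot']; M=R.from_quat([q[1],q[2],q[3],q[0]]).as_matrix(); return s,M
def go(target,yaw):
    # yaw: desired angle (deg, mod 180) of tool y in world
    s,M=tool(); p=s['position']; d=np.asarray(target)-p
    y=np.degrees(np.arctan2(M[1,1],M[0,1]))
    print('pos',p.round(4),'yaw_y',y.round(2),'q',s['joint_positions'].round(3),'F',s['force'].round(1),'M',s['moment'].round(2),'t',round(s['time'],2),'gw',round(s['grip_width'],3))
    print('tool axes\n',M.T.round(3)); print('shift tool',(M.T@d).round(4),'yaw diff ccw',((yaw-y+90)%180-90).round(2))
E
python3 - <<'E'
from h import *
go([.4835,-.0695,.25],128)
E
```

```text
pos [ 0.1967 -0.5134  0.2558] yaw_y -69.04 q [-1.42   0.381  1.298 -0.     1.464 -0.215] F [-0.1 -0.8 -0.1] M [ 0.05 -0.02  0.01] t 0.1 gw 1.002
tool axes
 [[-0.     0.001 -1.   ]
 [ 0.358 -0.934 -0.001]
 [-0.934 -0.358 -0.   ]]
shift tool [ 0.0063 -0.3119 -0.4266] yaw diff ccw 17.04
```

Request:
drive_tool(
  steps="0 -0.0208 -0.0284 0 0 0 0; 0 -0.0208 -0.0284 0 0 0 0; 0 -0.0208 -0.0284 0 0 0 0; 0 -0.0208 -0.0284 0 0 0 0; 0 -0.0208 -0.0284 0 0 0 0",
  squeeze=40,
)

```text
time: 0.52
position: [0.2926, -0.364, 0.256]
tcp_rot: [-0.128, -0.695, -0.129, 0.695]
force: [-0.3, -1.0, 0.1]
grip_width: 1.002
```

Request:
drive_tool(
  steps="0 -0.0208 -0.0284 0 0 0 0; 0 -0.0208 -0.0284 0 0 0 0; 0 -0.0208 -0.0284 0 0 0 0; 0 -0.0208 -0.0284 0 0 0 0; 0 -0.0208 -0.0284 0 0 0 0",
)

```text
time: 0.93
position: [0.388, -0.2161, 0.2562]
tcp_rot: [-0.128, -0.695, -0.129, 0.695]
force: [0.1, -0.6, 0.6]
grip_width: 1.005
```

Request:
drive_tool(
  steps="0 -0.0208 -0.0284 0 0 0 0; 0 -0.0208 -0.0284 0 0 0 0; 0 -0.0208 -0.0284 0 0 0 0; 0 -0.0208 -0.0284 0 0 0 0; 0 -0.0208 -0.0284 0 0 0 0",
)

```text
time: 1.35
position: [0.4835, -0.0681, 0.2562]
tcp_rot: [-0.129, -0.695, -0.129, 0.695]
force: [-0.0, -0.9, -0.3]
grip_width: 0.999
```

Request:
drive_tool(
  steps="0 0 0 -0.1 0 0 0; 0 0 0 -0.1 0 0 0; 0 0 0 -0.097 0 0 0; 0 0 0 0 0 0 0",
)

```text
time: 1.68
position: [0.4829, -0.0695, 0.256]
tcp_rot: [-0.231, -0.668, -0.232, 0.668]
force: [0.0, -0.0, 0.3]
grip_width: 1.002
```

Run:
```python
from h import *
go([.4835,-.0695,.134],128)
crop('scene','1',150,100,150,150,4)
```

```text
pos [ 0.4829 -0.0695  0.256 ] yaw_y -51.8 q [-0.386  0.272  1.463 -0.     1.408  0.518] F [ 0.  -0.   0.3] M [ 0.02  0.02 -0.02] t 1.68 gw 1.002
tool axes
 [[-0.001  0.    -1.   ]
 [ 0.618 -0.786 -0.001]
 [-0.786 -0.618  0.   ]]
shift tool [ 0.122   0.0005 -0.0006] yaw diff ccw -0.2
```

View pics/scene1.png

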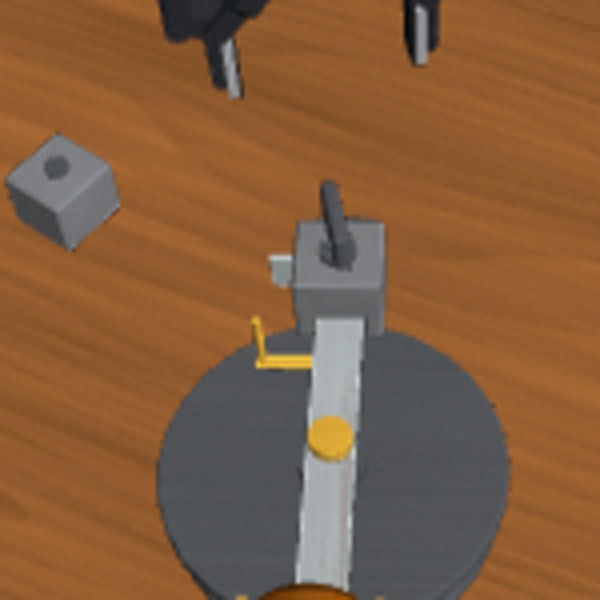

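The open jaws straddle the wing in plan, with fingertips at (230,95) and (420,60). The path down to the knob is clear, so I'm descending.

Request:
drive_tool(
  steps="0.03 0 0 0 0 0 0; 0.03 0 0 0 0 0 0; 0.03 0 0 0 0 0 0; 0.02 0 0 0 0 0 0; 0.012 0 0 0 0 0 0",
)

```text
time: 2.15
position: [0.4819, -0.0697, 0.132]
tcp_rot: [-0.228, -0.668, -0.23, 0.67]
force: [-0.1, -0.5, 0.0]
grip_width: 1.0
```

Request:
drive_tool(
  steps="0 0 0 0 0 0 0.3; 0 0 0 0 0 0 0.5; 0 0 0 0 0 0 0.7; 0 0 0 0 0 0 0.8; 0 0 0 0 0 0 0.85",
  squeeze=25,
)

```text
time: 2.57
position: [0.4833, -0.07, 0.1352]
tcp_rot: [0.23, 0.669, 0.229, -0.668]
force: [-0.5, 1.0, -0.4]
grip_width: 0.299
```

Request:
drive_tool(
  steps="0 0 0 0 0 0 1; 0 0 0 0 0 0 1; 0 0 0 0 0 0 1; 0 0 0 0 0 0 1",
)

```text
time: 2.9
position: [0.4833, -0.07, 0.135]
tcp_rot: [0.23, 0.669, 0.23, -0.668]
force: [0.8, -0.2, 6.6]
grip_width: 0.11
```

Run:
```python
from h import *
go([.4835,-.0695,.134],128)
crop('scene','2',150,100,150,150,4)
```

```text
pos [ 0.4833 -0.07    0.135 ] yaw_y -52.03 q [-0.387  0.407  1.654  0.     1.08   0.521] F [ 0.8 -0.2  6.6] M [ 0.11  0.06 -0.02] t 2.9 gw 0.11
tool axes
 [[ 0.001 -0.001 -1.   ]
 [ 0.615 -0.788  0.001]
 [-0.788 -0.615 -0.001]]
shift tool [ 0.001  -0.0002 -0.0004] yaw diff ccw 0.03
```

View pics/scene2.png

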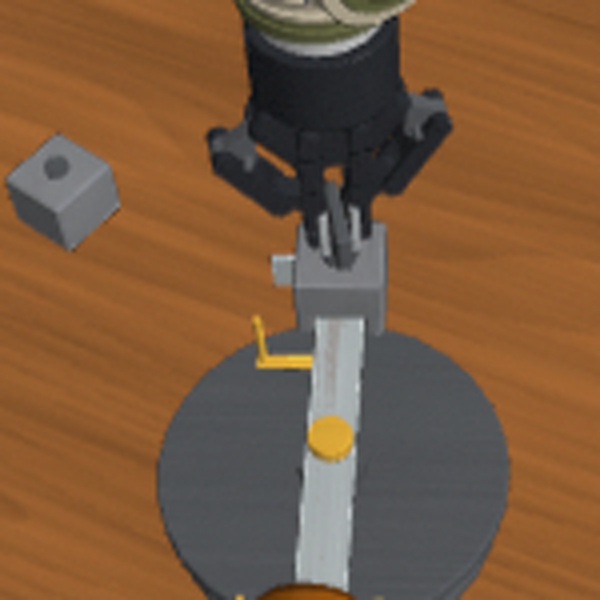

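Request:
drive_tool(
  steps="0 0 0 -0.1 0 0 1; 0 0 0 -0.1 0 0 1; 0 0 0 -0.1 0 0 1; 0 0 0 -0.1 0 0 1; 0 0 0 -0.1 0 0 1",
)

```text
time: 3.37
position: [0.4833, -0.07, 0.135]
tcp_rot: [0.39, 0.59, 0.389, -0.59]
force: [-0.4, 0.1, 7.0]
grip_width: 0.11
```

Request:
drive_tool(
  steps="0 0 0 -0.1 0 0 1; 0 0 0 -0.1 0 0 1; 0 0 0 -0.1 0 0 1; 0 0 0 -0.1 0 0 1; 0 0 0 0 0 0 1",
)

```text
time: 3.78
position: [0.4831, -0.0701, 0.1349]
tcp_rot: [0.5, 0.501, 0.499, -0.501]
force: [-1.8, 0.5, 6.6]
grip_width: 0.116
```

Run:
```python
from h import *
go([.4835,-.0695,.134],128)
crop('scene','3',150,100,150,150,4)
```

```text
pos [ 0.4831 -0.0701  0.1349] yaw_y -0.16 q [-0.387  0.407  1.654 -0.     1.08  -0.384] F [-1.8  0.5  6.6] M [-0.02  0.24  0.06] t 3.78 gw 0.116
tool axes
 [[ 0.001 -0.001 -1.   ]
 [ 1.    -0.003  0.001]
 [-0.003 -1.     0.001]]
shift tool [ 0.0009  0.0004 -0.0006] yaw diff ccw -51.84
```

View pics/scene3.png

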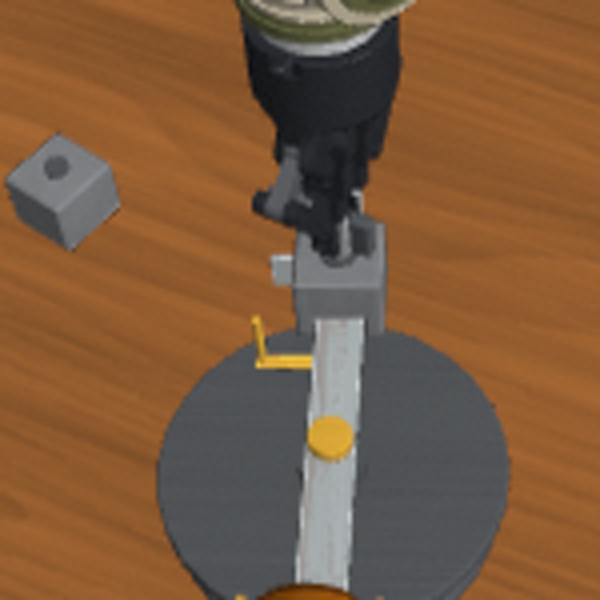

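The knob has turned, the arm hasn't moved and the fin is still at (283,268). I'll turn it 0.2 rad further.

Request:
drive_tool(
  steps="0 0 0 -0.1 0 0 1; 0 0 0 -0.08 0 0 1; 0 0 0 0 0 0 1; 0 0 0 0 0 0 1",
)

```text
time: 4.17
position: [0.4831, -0.0701, 0.135]
tcp_rot: [0.542, 0.455, 0.541, -0.455]
force: [-0.7, -1.0, 6.3]
grip_width: 0.112
```

Run:
```python
from h import *
u=np.array([-.921,-.389,0])
go(np.array([.483,-.070,.135])-.02*u,13)
```

```text
pos [ 0.4831 -0.0701  0.135 ] yaw_y 9.88 q [-0.387  0.407  1.654 -0.     1.08  -0.559] F [-0.7 -1.   6.3] M [-0.05  0.23  0.05] t 4.17 gw 0.112
tool axes
 [[ 0.001 -0.001 -1.   ]
 [ 0.985  0.172  0.001]
 [ 0.172 -0.985  0.001]]
shift tool [-0.      0.0194 -0.0046] yaw diff ccw 3.12
```

Request:
drive_tool(
  steps="0 0.005 -0.0012 0 0 0 1; 0 0.005 -0.0012 0 0 0 1; 0 0.005 -0.0012 0 0 0 1; 0 0.005 -0.0012 0 0 0 1; 0 0 0 0 0 0 1",
)

```text
time: 4.58
position: [0.5028, -0.0616, 0.1349]
tcp_rot: [0.542, 0.455, 0.541, -0.455]
force: [0.5, 0.5, 5.3]
grip_width: 0.113
```

Run:
```python
from h import *
u=np.array([-.921,-.389,0])
go(np.array([.483,-.070,.135])-.045*u,13)
crop('scene','4',150,100,150,150,4)
```

```text
pos [ 0.5028 -0.0616  0.1349] yaw_y 9.87 q [-0.356  0.433  1.605  0.     1.101 -0.528] F [0.5 0.5 5.3] M [ 0.21 -0.12  0.02] t 4.58 gw 0.113
tool axes
 [[ 0.002 -0.    -1.   ]
 [ 0.985  0.171  0.002]
 [ 0.171 -0.985  0.001]]
shift tool [-0.      0.0229 -0.0053] yaw diff ccw 3.13
```

View pics/scene4.png

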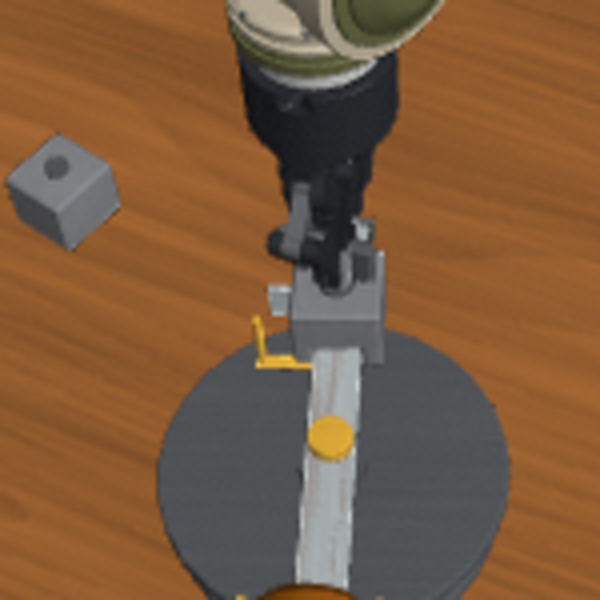

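The weight slides and the fin is now at (278,300). About 23 mm remains, so I'll move 21 mm and then measure.

Request:
drive_tool(
  steps="0 0.005 -0.0012 0 0 0 1; 0 0.005 -0.0012 0 0 0 1; 0 0.005 -0.0012 0 0 0 1; 0 0.005 -0.0012 0 0 0 1; 0 0 0 0 0 0 1",
)

```text
time: 5.05
position: [0.5217, -0.0535, 0.135]
tcp_rot: [0.542, 0.455, 0.54, -0.455]
force: [1.0, 0.8, 6.6]
grip_width: 0.109
```

Run:
```python
from h import *
u=np.array([-.921,-.389,0])
go(np.array([.483,-.070,.135])-.045*u,13)
crop('scene','5',195,155,60,60,10)
crop('top','5',250,160,70,70,8)
```

```text
pos [ 0.5217 -0.0535  0.135 ] yaw_y 9.86 q [-0.328  0.46   1.556  0.     1.124 -0.5  ] F [1.  0.8 6.6] M [ 0.09 -0.2  -0.06] t 5.05 gw 0.109
tool axes
 [[ 0.002 -0.001 -1.   ]
 [ 0.985  0.171  0.002]
 [ 0.171 -0.985  0.001]]
shift tool [-0.      0.0029 -0.0005] yaw diff ccw 3.14
```

View pics/scene5.png

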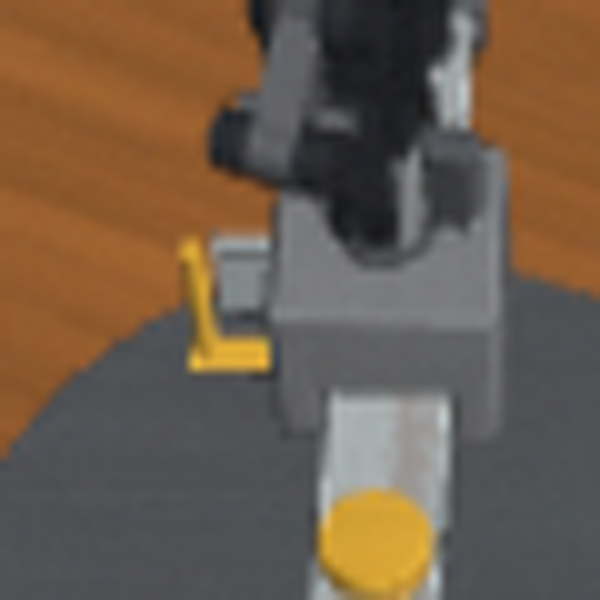

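View pics/top5.png

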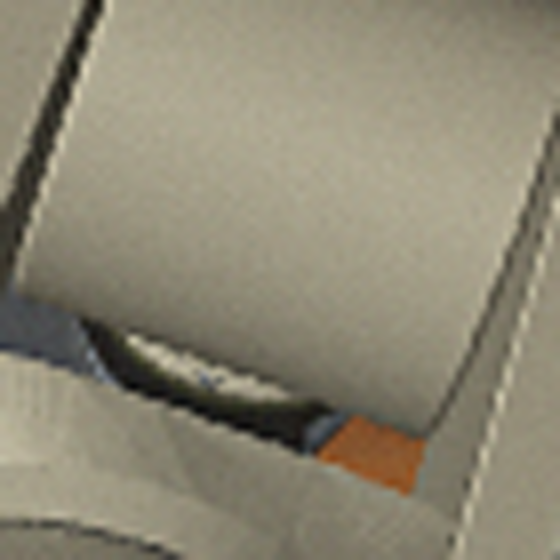

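Run:
```python
from h import *
c=lambda x,y:(195+(x+.5)/10-.5,155+(y+.5)/10-.5)
piv=ray('scene',232.06,209.09,.077); 
im=np.load('scene5.npz')['im']; h=cv2.cvtColor(im,cv2.COLOR_RGB2HSV)
m=cv2.inRange(h,(18,150,120),(30,255,255)); k,l,s,ce=cv2.connectedComponentsWithStats(m)
for i in range(1,k):
    if s[i,4]>8 and s[i,0]>200 and s[i,0]<260: print(s[i],ce[i])
i=l[204,232]; piv=ray('scene',*ce[l[209,232]],.077)
knob=np.array([.5217,-.0535,.077]); w=knob-piv; print('piv',piv,'arm ang',np.degrees(np.arctan2(-w[1],-w[0])),np.linalg.norm(w))
a=np.radians(22.9); u=-np.array([np.cos(a),np.sin(a),0]); v=np.array([-u[1],u[0],0])
for nm,p in dict(pin=(190,244),finback=(212,236),finfront=(214,254),pinU=(188,237),pinD=(192,254)).items():
    P=ray('scene',*c(*p),.094); d=P-piv; print(nm,P.round(4),'along',(d@u).round(4),'lat',(d@v).round(4))
print(im[176:186,212:224].tolist().__len__())
hh=im[174:192,211:223]; 
for row in range(174,192): print(row,[tuple(int(t) for t in im[row,x]) for x in (213,214,215,217,218,219)])
```

```text
[213 179   9  13  42] [216.19047619 187.07142857]
[227 204  11  11  95] [232.13684211 209.06315789]
[208 249  39  21 299] [227.88294314 262.90301003]
piv [ 0.58608111 -0.02565106  0.077     ] arm ang 23.391561769496235 0.07014621268289851
pin [ 0.5412 -0.0936  0.094 ] along 0.0678 lat 0.0451
finback [ 0.5372 -0.0901  0.094 ] along 0.0701 lat 0.0404
finfront [ 0.5415 -0.0874  0.094 ] along 0.0651 lat 0.0395
pinU [ 0.5397 -0.0949  0.094 ] along 0.0697 lat 0.0458
pinD [ 0.5435 -0.0919  0.094 ] along 0.065 lat 0.0444
10
174 [(142, 89, 44), (141, 88, 45), (142, 88, 44), (144, 89, 46), (146, 91, 47), (144, 89, 44)]
175 [(149, 93, 48), (149, 93, 48), (146, 91, 46), (142, 88, 43), (144, 89, 45), (144, 90, 47)]
176 [(147, 91, 46), (151, 94, 46), (149, 93, 45), (148, 93, 48), (144, 90, 44), (143, 90, 45)]
177 [(145, 89, 43), (145, 89, 43), (147, 91, 46), (151, 97, 53), (151, 97, 53), (147, 96, 53)]
178 [(153, 99, 47), (157, 103, 46), (144, 91, 49), (154, 123, 100), (154, 124, 101), (154, 123, 100)]
179 [(187, 136, 53), (203, 151, 56), (147, 98, 54), (151, 156, 156), (153, 159, 159), (153, 158,
[... 504 characters left out ...]
, (131, 135, 137)]
185 [(103, 80, 61), (142, 110, 41), (200, 154, 53), (121, 127, 128), (122, 127, 127), (121, 127, 127)]
186 [(84, 85, 85), (119, 95, 50), (197, 151, 53), (80, 84, 85), (81, 82, 84), (64, 65, 68)]
187 [(81, 83, 86), (102, 87, 57), (192, 147, 51), (80, 82, 86), (79, 81, 85), (79, 82, 85)]
188 [(79, 82, 84), (101, 87, 55), (186, 143, 49), (121, 103, 80), (121, 104, 82), (120, 103, 81)]
189 [(84, 84, 83), (129, 103, 50), (175, 133, 44), (218, 167, 57), (219, 169, 56), (219, 169, 58)]
190 [(88, 86, 81), (191, 153, 64), (178, 136, 47), (220, 170, 56), (220, 170, 57), (219, 168, 55)]
191 [(97, 92, 85), (220, 181, 68), (214, 164, 64), (215, 165, 62), (215, 167, 62), (215, 167, 63)]
```

Run:
```python
from h import *
f,cx,cy,T=K('scene')
D=np.load('scene5.npz'); d=D['d']; im=D['im']
piv=np.array([.5861,-.0257,.077]); a=np.radians(22.9); u=-np.array([np.cos(a),np.sin(a),0]); v=np.array([-u[1],u[0],0])
def pt(x,y):
    z=d[y,x]; P=T@np.array([(x-cx)/f*z,(y-cy)/f*z,z,1]); q=P[:3]-piv; return np.array([q@u,q@v,P[2]])*1000
for y in range(177,192):
    print(y,*[f"{x}:"+"/".join(f"{t:.1f}" for t in pt(x,y)) for x in (213,214,215,217,218,219,220)])
for y in (208,209,210): print([pt(x,y).round(1).tolist() for x in (230,232,234)])
print('px per 4mm',proj('scene',piv+.07*u+[0,0,.017])-proj('scene',piv+.066*u+[0,0,.017]))
print('lateral 4mm',proj('scene',piv+.067*u+.044*v+[0,0,.017]),proj('scene',piv+.067*u+.040*v+[0,0,.017]),proj('scene',piv+.067*u+.031*v+[0,0,.017]))
```

```text
177 213:143.7/62.8/-1.6 214:144.0/60.2/-2.0 215:143.5/57.6/-1.2 217:145.6/52.8/-3.9 218:142.8/49.7/0.1 219:143.9/47.3/-1.5 220:145.3/45.0/-3.2
178 213:141.3/62.6/-2.7 214:141.3/60.1/-2.5 215:141.2/57.5/-2.3 217:141.2/52.3/-2.2 218:140.9/49.7/-1.8 219:140.7/47.0/-1.3 220:139.5/44.2/0.4
179 213:140.1/62.8/-5.3 214:70.0/44.6/90.8 215:137.2/57.0/-1.2 217:68.2/37.4/93.5 218:68.4/35.2/93.3 219:67.6/32.7/94.5 220:70.9/31.1/90.0
180 213:65.9/46.3/92.5 214:66.2/44.1/92.1 215:136.4/57.2/-4.4 217:66.9/37.5/91.5 218:68.8/35.6/88.9 219:66.3/32.8/92.3 220:69.2/31.1/88.5
181 213:65.8/46.6/88.9 214:64.0/44.0/91.4 215:66.4/42.2/88.1 217:68.2/38.1/85.8 218:68.1/35.8/86.0 219:67.0/33.3/87.6 220:66.2/30.9/88.7
182 213:65.7/47.0/85.2 214:63.5/44.2/88.3 215:66.5/42.6/84.2 217:67.4/38.3/83.0 218:67.1/35.9/83.6 219:69.2/34.1/80.6 220:67.3/31.4/83.4
183 213:126.1/61.3/-3.4 214:63.7/44.7/84.0 215:65.6/42.8/81.6 217:68.8/38.9/77.2 218:69.4/36.7/76.4 219:67.9/34.1/78.6 220:66.0/31.5/81.3
184 213:119.8/60.3/1.0 214:63.0/44.9/81.1 215:64.7/43.0/78.9 217:67.1/38.9/75.6 218:67.9/36.8/74.6 219:66.9/34.3/76.0 220:67.
[... 574 characters left out ...]
2.0/43.6 214:68.2/48.0/53.7 215:66.0/45.1/57.1 217:69.1/41.2/52.6 218:68.7/38.7/53.3 219:68.6/36.3/53.6 220:68.8/34.0/53.4
190 213:71.9/51.6/44.1 214:66.7/48.1/51.8 215:65.9/45.5/53.1 217:67.1/41.1/51.4 218:64.9/38.3/54.8 219:64.8/35.9/54.9 220:66.6/34.0/52.4
191 213:68.9/51.3/44.4 214:62.0/47.4/54.5 215:62.8/45.2/53.5 217:62.3/40.4/54.3 218:64.2/38.5/51.6 219:62.2/35.7/54.6 220:62.6/33.5/54.2
[[4.4, 5.1, 74.1], [3.6, 0.6, 75.6], [4.2, -3.7, 74.8]]
[[1.5, 4.9, 74.6], [1.2, 0.4, 75.3], [2.8, -3.7, 72.8]]
[[-1.9, 4.5, 76.1], [-1.1, 0.3, 74.8], [-1.6, -4.2, 75.9]]
px per 4mm [ 0.10895834 -1.44045902]
lateral 4mm [213.99750982 179.23659808] [215.77395602 179.26992462] [219.7729386  179.34494646]
```

Three estimates of the remaining travel inward agree:
- Depth of the front faces: 2.7 mm
- Sub-pixel edges: 2.3 mm
- Dead reckoning: 2.9 mm

I'll move 2.7 mm.

Request:
drive_tool(
  steps="0 0.0013 -0.0003 0 0 0 1; 0 0.0013 -0.0003 0 0 0 1; 0 0 0 0 0 0 1; 0 0 0 0 0 0 1",
)

```text
time: 5.48
position: [0.5236, -0.0527, 0.135]
tcp_rot: [0.542, 0.455, 0.541, -0.455]
force: [-0.5, -1.5, 4.5]
grip_width: 0.11
```

```bash
cat > m.py <<'E'
from h import *
import sys
def meas(n=8,tag='x',cols_f=(217,218,219,220)):
    f,cx,cy,T=K('scene'); ds=[];ims=[]
    for _ in range(n):
        im,d=r.get_image('scene'); ds.append(d); ims.append(im.astype(float))
    d=np.mean(ds,0); im=np.mean(ims,0); np.savez(f'avg{tag}.npz',d=d,im=im)
    piv=np.array([.5861,-.0257,.077]); a=np.radians(22.9); u=-np.array([np.cos(a),np.sin(a),0]); v=np.array([-u[1],u[0],0])
    vv,uu=np.mgrid[170:195,208:226]; z=d[170:195,208:226]
    P=np.stack([(uu-cx)/f*z,(vv-cy)/f*z,z],-1)@T[:3,:3].T+T[:3,3]; q=P-piv
    s,l,h=q@u*1000,q@v*1000,P[...,2]*1000
    fin=(l>30)&(l<39.3)&(h>74)&(h<90)&(s>50)&(s<85)
    pin=(l>41.5)&(l<46.5)&(h>70)&(h<90)&(s>50)&(s<85)
    print('fin face',s[fin].mean().round(2),np.median(s[fin]).round(2),fin.sum(),'pin face',s[pin].mean().round(2),np.median(s[pin]).round(2),pin.sum(),'std',s[fin].std().round(2),s[pin].std().round(2))
    for row in range(175,186): print(row,[int(im[row,x,0]) for x in range(211,222)])
E
python3 - <<'E'
from m import *
go([0,0,0],13)
meas(tag='6')
E
```

```text
pos [ 0.5236 -0.0527  0.135 ] yaw_y 9.85 q [-0.325  0.463  1.551 -0.     1.127 -0.497] F [-0.5 -1.5  4.5] M [-0.02 -0.01 -0.01] t 5.48 gw 0.11
tool axes
 [[ 0.001 -0.001 -1.   ]
 [ 0.985  0.171  0.001]
 [ 0.171 -0.985  0.001]]
shift tool [ 0.1342 -0.507  -0.1416] yaw diff ccw 3.15
fin face 65.55 65.57 18 pin face 64.84 64.73 11 std 0.3 0.67
175 [148, 149, 148, 146, 145, 143, 142, 142, 143, 145, 143]
176 [145, 145, 147, 150, 150, 148, 146, 144, 143, 143, 140]
177 [144, 144, 145, 146, 147, 147, 150, 149, 147, 147, 142]
178 [142, 142, 152, 157, 146, 147, 151, 151, 152, 152, 148]
179 [146, 146, 182, 202, 148, 161, 165, 162, 167, 164, 160]
180 [159, 157, 175, 214, 165, 177, 153, 155, 185, 184, 179]
181 [159, 158, 137, 192, 175, 139, 128, 130, 129, 129, 122]
182 [158, 157, 132, 184, 195, 140, 128, 129, 129, 127, 101]
183 [157, 156, 130, 172, 213, 138, 128, 128, 129, 127, 104]
184 [152, 153, 129, 157, 206, 100, 128, 128, 130, 127, 103]
185 [146, 141, 104, 140, 199, 83, 125, 126, 127, 124, 97]
```

Request:
drive_tool(
  steps="0 0.0009 -0.0002 0 0 0 1; 0 0 0 0 0 0 1; 0 0 0 0 0 0 1",
)

```text
time: 6.13
position: [0.5243, -0.0524, 0.135]
tcp_rot: [0.542, 0.455, 0.541, -0.455]
force: [-0.8, -0.4, 5.1]
grip_width: 0.112
```

Run:
```python
from m import *
go([0,0,0],13)
meas(tag='7')
```

```text
pos [ 0.5243 -0.0524  0.135 ] yaw_y 9.85 q [-0.324  0.464  1.549 -0.     1.128 -0.496] F [-0.8 -0.4  5.1] M [-0.04  0.15  0.03] t 6.13 gw 0.112
tool axes
 [[ 0.001 -0.001 -1.   ]
 [ 0.985  0.171  0.001]
 [ 0.171 -0.985  0.001]]
shift tool [ 0.1343 -0.5078 -0.1414] yaw diff ccw 3.15
fin face 64.83 64.86 15 pin face 64.89 64.8 10 std 0.31 0.69
175 [148, 149, 147, 146, 145, 143, 142, 143, 143, 145, 143]
176 [145, 145, 146, 149, 149, 147, 147, 145, 143, 143, 140]
177 [144, 145, 144, 146, 147, 148, 150, 149, 147, 148, 143]
178 [142, 143, 152, 156, 145, 142, 149, 149, 151, 151, 147]
179 [147, 146, 182, 202, 147, 137, 153, 152, 153, 153, 152]
180 [160, 157, 175, 214, 165, 180, 149, 151, 151, 150, 153]
181 [159, 157, 138, 192, 175, 143, 103, 103, 104, 104, 101]
182 [159, 157, 132, 184, 195, 144, 128, 129, 129, 127, 101]
183 [157, 157, 130, 172, 212, 138, 128, 128, 130, 126, 103]
184 [151, 152, 130, 157, 207, 104, 128, 128, 129, 127, 103]
185 [146, 141, 104, 140, 199, 81, 127, 128, 129, 127, 90]
```

Fin and pin now agree to within about 0.3 mm. Next I'll tighten the knob clockwise.

Request:
drive_tool(
  steps="0 0 0 0.1 0 0 1; 0 0 0 0.1 0 0 1; 0 0 0 0.1 0 0 1; 0 0 0 0.1 0 0 1; 0 0 0 0.1 0 0 1",
  squeeze=35,
)

```text
time: 6.95
position: [0.5244, -0.0522, 0.135]
tcp_rot: [0.411, 0.576, 0.41, -0.576]
force: [1.3, 0.6, 6.3]
grip_width: 0.111
```

Request:
drive_tool(
  steps="0 0 0 0.1 0 0 1; 0 0 0 0.1 0 0 1; 0 0 0 0.1 0 0 1; 0 0 0 0.1 0 0 1; 0 0 0 0.1 0 0 1",
)

```text
time: 7.37
position: [0.5245, -0.0521, 0.135]
tcp_rot: [0.255, 0.66, 0.255, -0.659]
force: [0.9, 1.6, 5.4]
grip_width: 0.112
```

Run:
```python
from m import *
go([.5243,-.0524,.135],-58)
meas(tag='8',n=4)
```

```text
pos [ 0.5245 -0.0521  0.135 ] yaw_y -47.71 q [-0.324  0.464  1.548  0.     1.128  0.509] F [0.9 1.6 5.4] M [ 0.12 -0.11  0.09] t 7.37 gw 0.112
tool axes
 [[ 0.002 -0.    -1.   ]
 [ 0.673 -0.74   0.001]
 [-0.74  -0.673 -0.001]]
shift tool [0.     0.0001 0.0004] yaw diff ccw -10.29
fin face 65.06 65.08 16 pin face 64.77 64.75 10 std 0.26 0.4
175 [149, 150, 148, 148, 146, 144, 144, 143, 144, 146, 145]
176 [145, 147, 147, 151, 150, 149, 147, 146, 144, 144, 142]
177 [145, 146, 146, 147, 148, 149, 150, 150, 149, 149, 144]
178 [143, 143, 150, 158, 153, 145, 146, 145, 147, 148, 148]
179 [147, 145, 173, 205, 182, 143, 138, 136, 134, 132, 152]
180 [161, 159, 180, 213, 179, 168, 156, 158, 158, 155, 148]
181 [160, 158, 135, 181, 194, 139, 128, 129, 130, 128, 103]
182 [159, 159, 140, 169, 211, 142, 128, 129, 130, 129, 124]
183 [158, 160, 159, 150, 206, 125, 128, 129, 130, 128, 111]
184 [152, 155, 149, 139, 200, 107, 128, 129, 130, 128, 103]
185 [146, 143, 104, 130, 195, 130, 132, 128, 130, 128, 103]
```

Request:
drive_tool(
  steps="0 0 0 0.09 0 0 1; 0 0 0 0.09 0 0 1; 0 0 0 0.03 0 0 1; 0 0 0 0 0 0 1",
)

```text
time: 7.9
position: [0.5243, -0.0516, 0.135]
tcp_rot: [0.186, 0.683, 0.186, -0.682]
force: [-0.7, 2.6, 6.5]
grip_width: 0.107
```

Run:
```python
from m import *
go([.5243,-.0524,.135],-58)
```

```text
pos [ 0.5243 -0.0516  0.135 ] yaw_y -59.55 q [-3.240e-01  4.640e-01  1.549e+00  1.000e-03  1.128e+00  7.150e-01] F [-0.7  2.6  6.5] M [ 0.51 -0.05  0.13] t 7.9 gw 0.107
tool axes
 [[ 0.001  0.001 -1.   ]
 [ 0.507 -0.862 -0.   ]
 [-0.862 -0.507 -0.001]]
shift tool [-0.      0.0007  0.0004] yaw diff ccw 1.55
```

Request:
drive_tool(
  steps="0 0 0 0.05 0 0 1; 0 0 0 0.05 0 0 1; 0 0 0 0 0 0 1",
)

```text
time: 8.15
position: [0.5232, -0.0494, 0.135]
tcp_rot: [-0.15, -0.69, -0.154, 0.691]
force: [-3.3, 16.3, 11.9]
grip_width: 0.109
```

Run:
```python
from m import *
go([.5243,-.0524,.135],-58)
meas(tag='9',n=4)
crop('scene','9',195,150,75,75,8)
```

```text
pos [ 0.5232 -0.0494  0.135 ] yaw_y -65.2 q [-0.321  0.463  1.551  0.004  1.131  0.815] F [-3.3 16.3 11.9] M [2.34 0.56 1.03] t 8.15 gw 0.109
tool axes
 [[-0.001  0.005 -1.   ]
 [ 0.419 -0.908 -0.005]
 [-0.908 -0.419 -0.001]]
shift tool [-0.      0.0032  0.0003] yaw diff ccw 7.2
fin face 67.54 67.49 16 pin face 67.96 67.96 2 std 0.74 0.38
175 [150, 149, 149, 147, 146, 144, 143, 144, 145, 147, 146]
176 [145, 146, 147, 151, 151, 149, 147, 145, 143, 145, 144]
177 [146, 145, 145, 147, 155, 158, 150, 144, 143, 148, 146]
178 [142, 144, 145, 149, 192, 197, 149, 132, 126, 155, 153]
179 [148, 144, 143, 148, 209, 217, 160, 186, 161, 161, 164]
180 [161, 157, 151, 148, 130, 194, 164, 144, 142, 131, 136]
181 [160, 159, 162, 160, 133, 186, 174, 140, 125, 126, 125]
182 [160, 160, 160, 159, 135, 178, 196, 136, 125, 126, 126]
183 [158, 160, 161, 160, 147, 164, 213, 116, 125, 126, 127]
184 [153, 155, 151, 153, 151, 148, 205, 98, 124, 126, 125]
185 [147, 141, 103, 107, 84, 135, 199, 113, 120, 120, 118]
```

View pics/scene9.png

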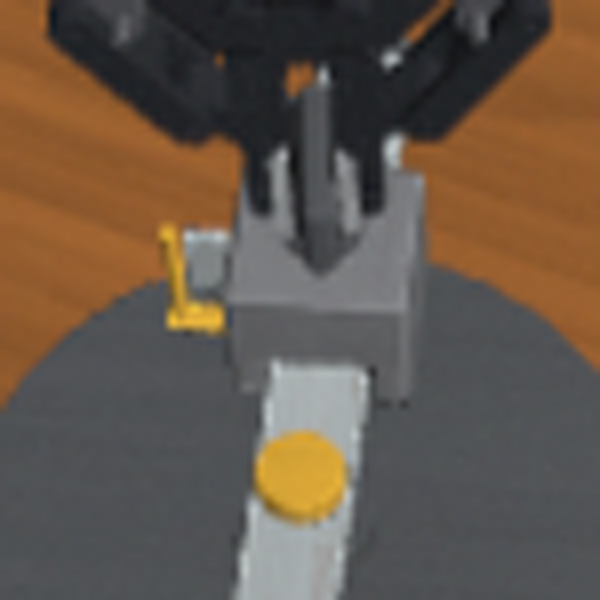

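The knob is on its stop: the moment has risen to 1.0 N m and the turntable has begun to follow. I'll ease the wind-up by 0.04 rad, less than the overshoot, and then open.

Request:
drive_tool(
  steps="0 0 0 -0.02 0 0 1; 0 0 0 -0.02 0 0 1; 0 0 0 0 0 0 1",
)

```text
time: 8.65
position: [0.5236, -0.0504, 0.135]
tcp_rot: [0.166, 0.687, 0.168, -0.687]
force: [-2.3, 10.9, 9.9]
grip_width: 0.111
```

Request:
drive_tool(
  steps="0 0 0 0 0 0 0.8; 0 0 0 0 0 0 0.7; 0 0 0 0 0 0 0.5; 0 0 0 0 0 0 0.2; 0 0 0 0 0 0 0",
)

```text
time: 9.07
position: [0.524, -0.0524, 0.1342]
tcp_rot: [-0.165, -0.687, -0.166, 0.688]
force: [0.3, -0.2, 0.0]
grip_width: 0.715
```

Request:
drive_tool(
  steps="0 0 0 0 0 0 0; 0 0 0 0 0 0 0; 0 0 0 0 0 0 0",
)

```text
time: 9.32
position: [0.524, -0.0522, 0.1343]
tcp_rot: [-0.166, -0.687, -0.166, 0.687]
force: [-0.4, -0.5, -0.3]
grip_width: 0.998
```

Run:
```python
from m import *
go([.5243,-.0524,.135],-58)
meas(tag='10',n=2)
crop('scene','10',195,150,75,75,8)
```

```text
pos [ 0.524  -0.0522  0.1343] yaw_y -62.92 q [-0.324  0.465  1.55   0.     1.128  0.774] F [-0.4 -0.5 -0.3] M [ 0.05 -0.02  0.01] t 9.32 gw 0.998
tool axes
 [[-0.     0.    -1.   ]
 [ 0.455 -0.89  -0.   ]
 [-0.89  -0.455  0.   ]]
shift tool [-0.0007  0.0003 -0.0002] yaw diff ccw 4.92
fin face 66.03 65.9 15 pin face 65.52 65.5 5 std 0.53 0.66
175 [133, 86, 74, 147, 147, 145, 144, 144, 144, 146, 147]
176 [135, 113, 104, 151, 152, 149, 147, 145, 144, 144, 144]
177 [144, 145, 145, 147, 150, 148, 151, 150, 148, 149, 147]
178 [143, 143, 146, 159, 177, 155, 157, 151, 153, 155, 154]
179 [148, 145, 147, 196, 218, 183, 189, 162, 162, 162, 170]
180 [160, 157, 151, 154, 203, 175, 180, 163, 164, 155, 152]
181 [160, 160, 161, 130, 184, 195, 140, 127, 128, 129, 126]
182 [160, 161, 158, 116, 172, 213, 143, 127, 129, 129, 124]
183 [158, 161, 159, 139, 158, 208, 137, 127, 127, 128, 126]
184 [153, 155, 151, 151, 141, 201, 94, 126, 127, 129, 125]
185 [147, 140, 103, 108, 118, 198, 110, 126, 128, 126, 123]
```

View pics/scene10.png

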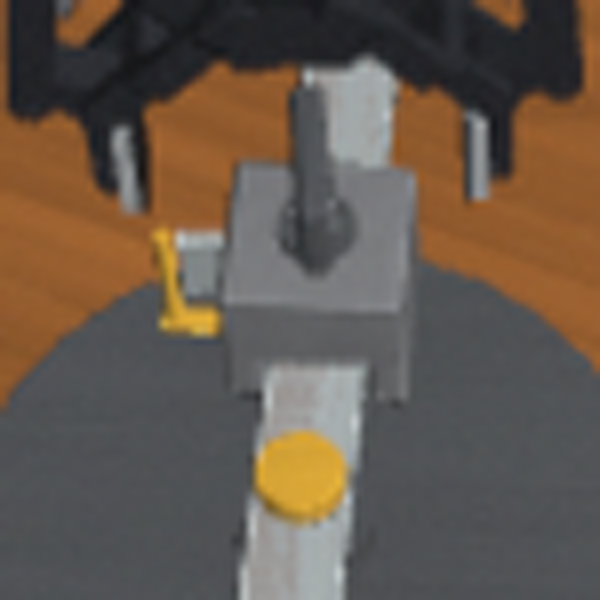

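Request:
drive_tool(
  steps="-0.02 0 0 0 0 0 0; -0.035 0 0 0 0 0 0; -0.035 0 0 0 0 0 0; -0.035 0 0 0 0 0 0; 0 0 0 0 0 0 0",
)

```text
time: 9.88
position: [0.5258, -0.0527, 0.2659]
tcp_rot: [0.168, 0.691, 0.163, -0.684]
force: [0.1, 0.4, -0.0]
grip_width: 0.998
```

Request:
drive_tool(
  steps="0 0.018 0.034 0 0 0 0; 0 0.018 0.034 0 0 0 0; 0 0.018 0.034 0 0 0 0; 0 0.018 0.034 0 0 0 0; 0 0.018 0.034 0 0 0 0",
)

```text
time: 10.3
position: [0.4124, -0.2107, 0.2593]
tcp_rot: [0.166, 0.687, 0.166, -0.687]
force: [0.6, -0.5, 0.3]
grip_width: 0.999
```

Request:
drive_tool(
  steps="0 0.022 0.031 0 0 0 0; 0 0.022 0.031 0 0 0 0; 0 0.022 0.031 0 0 0 0; 0 0.022 0.031 0 0 0 0; 0 0 0 0 0 0 0",
)

```text
time: 10.72
position: [0.3407, -0.3494, 0.2588]
tcp_rot: [-0.164, -0.687, -0.163, 0.688]
force: [0.2, 0.8, 0.8]
grip_width: 0.996
```

Run:
```python
from m import *
go([.5243,-.0524,.135],-58)
meas(tag='11',n=8)
crop('scene','11',195,150,75,75,8)
crop('top','11',240,160,75,75,8)
ims=[r.get_image('top')for _ in range(6)]; np.savez('avgtop.npz',im=np.mean([i[0].astype(float) for i in ims],0),d=np.mean([i[1] for i in ims],0))
```

```text
pos [ 0.3407 -0.3494  0.2588] yaw_y -63.22 q [-1.040e+00  2.700e-01  1.458e+00 -1.000e-03  1.413e+00  6.300e-02] F [0.2 0.8 0.8] M [-0.05 -0.01  0.02] t 10.72 gw 0.996
tool axes
 [[-0.001 -0.002 -1.   ]
 [ 0.451 -0.893  0.001]
 [-0.893 -0.451  0.001]]
shift tool [ 0.1232 -0.1826 -0.2979] yaw diff ccw 5.22
fin face 65.97 65.83 14 pin face 66.41 66.22 5 std 0.4 0.43
175 [149, 149, 147, 147, 146, 144, 142, 143, 144, 145, 145]
176 [145, 146, 147, 150, 149, 148, 146, 144, 144, 143, 143]
177 [144, 145, 144, 147, 150, 147, 150, 149, 148, 147, 146]
178 [142, 142, 145, 158, 175, 154, 156, 150, 152, 153, 153]
179 [146, 143, 146, 195, 217, 182, 188, 161, 163, 161, 169]
180 [160, 156, 150, 152, 202, 173, 179, 161, 163, 154, 151]
181 [160, 159, 159, 130, 183, 193, 139, 126, 128, 127, 125]
182 [159, 159, 157, 115, 170, 212, 143, 126, 127, 127, 125]
183 [157, 159, 159, 138, 157, 207, 135, 126, 126, 127, 125]
184 [152, 154, 150, 150, 141, 200, 93, 125, 126, 127, 124]
185 [146, 140, 102, 107, 118, 197, 109, 125, 128, 125, 122]
```

View pics/scene11.png

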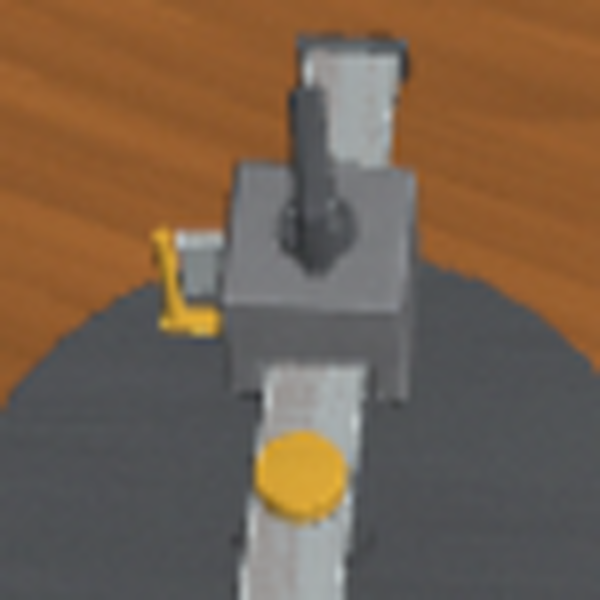

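View pics/top11.png

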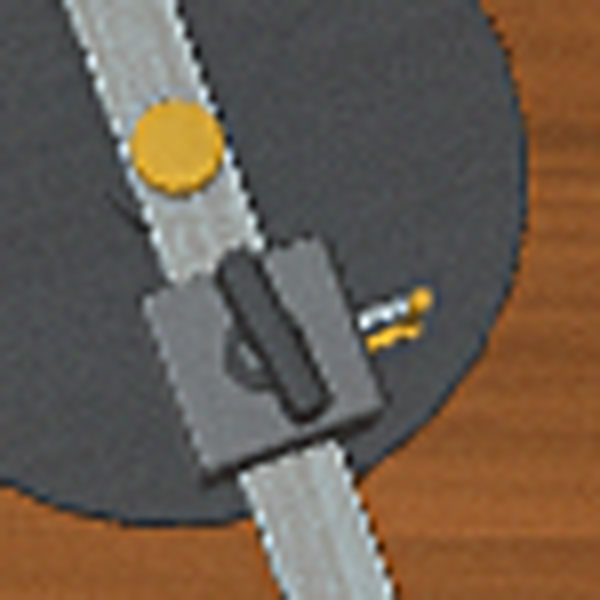

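Both views are clear. In the top view the fin strip runs (362,322)–(407,300) and points at the pin top at (421,300), and the wing is nearly in line with the arm. I'll quantify alignment and wing angle.

Run:
```python
from h import *
D=np.load('avgtop.npz'); im=D['im'].astype(np.uint8); h=cv2.cvtColor(im,cv2.COLOR_RGB2HSV)
def line(n,m,z):
    ys,xs=np.nonzero(m); P=np.array([ray(n,x,y,z)[:2] for x,y in zip(xs,ys)]); c=P.mean(0); w=np.linalg.svd(P-c)[2][0]; return c,np.degrees(np.arctan2(w[1],w[0]))%180,len(P)
# cap
m=cv2.inRange(h,(18,150,120),(30,255,255)); _,l,s,ce=cv2.connectedComponentsWithStats(m)
i=l[178,262]; piv=ray('top',*ce[i],.077)
# wing: dark pixels within weight region
g=im.max(2); 
sub=np.zeros_like(g); sub[190:215,262:285]=1
wing=((g<62)&(sub>0)).astype(np.uint8); _,l2,s2,c2=cv2.connectedComponentsWithStats(wing); j=1+np.argmax(s2[1:,4]); 
print('wing',line('top',l2==j,.138),s2[j])
# arm: bright steel
hs=h; arm=((h[...,1]<40)&(h[...,2]>135)); a=np.zeros_like(arm); a[125:190,235:280]=1; a[216:245,262:300]=1
print('arm',line('top',arm&a,.067),'piv',piv)
ang=np.radians(line('top',arm&a,.067)[1]); u=-np.array([np.cos(ang),np.sin(ang)]); v=np.array([-u[1],u[0]])
c=lambda x,y:(240+(x+.5)/8-.5,160+(y+.5)/8-.5)
for nm,p in dict(pin=(421,300),finroot=(364,321),fintip=(405,304)).items():
    q=ray('top',*c(*p),.094)[:2]-piv[:2]; print(nm,(q@u*1000).round(1),(q@v*1000).round(1))
for row in range(194,206): print(row,[ '%d,%d,%d'%tuple(im[row,x]) for x in range(284,295)])
```

```text
wing (array([ 0.51983114, -0.05003218]), np.float64(26.74578087161791), 61) [267 191  14  22  61]
arm (array([ 0.57130249, -0.03269938]), np.float64(20.97814068612911), 1012) piv [ 0.58231316 -0.02820238  0.077     ]
pin 63.3 44.4
finroot 63.4 28.3
fintip 62.9 40.0
194 ['75,78,80', '75,77,79', '73,77,78', '76,80,81', '75,77,80', '74,77,79', '74,76,79', '74,75,81', '73,76,80', '71,73,77', '74,75,77']
195 ['75,77,82', '75,79,81', '75,78,80', '74,78,80', '73,75,78', '73,75,78', '71,75,79', '65,71,79', '59,68,78', '62,69,77', '70,72,79']
196 ['76,78,81', '74,77,78', '71,74,78', '71,72,76', '67,70,72', '66,66,70', '58,64,73', '97,91,72', '198,157,64', '153,127,72', '65,70,79']
197 ['72,75,77', '70,71,72', '64,66,69', '61,63,65', '56,58,59', '110,120,125', '112,126,137', '174,139,55', '250,194,59', '205,163,63', '65,71,81']
198 ['48,49,49', '58,61,62', '104,112,113', '146,158,159', '173,186,188', '172,189,193', '209,228,242', '150,111,33', '181,134,37', '124,109,76', '63,68,79']
199 ['68,71,71', '175,190,192', '178,193,194', '181,196,199', '221,236,241', '91,100,112', '93,98,96', '97,68,18
[... 211 characters left out ...]
80', '40,48,64', '124,102,53', '234,179,54', '243,189,61', '218,169,49', '254,199,59', '131,110,61', '67,71,78', '72,74,77']
202 ['102,107,111', '80,70,46', '248,192,57', '255,209,68', '255,206,62', '128,104,58', '67,53,34', '104,92,80', '70,71,74', '69,74,78', '72,75,78']
203 ['125,131,138', '64,64,71', '179,136,49', '103,81,46', '100,87,77', '64,69,77', '60,64,75', '65,72,79', '69,73,78', '71,75,76', '73,76,78']
204 ['115,118,123', '81,87,93', '59,52,43', '61,64,74', '64,69,79', '70,73,80', '74,76,79', '74,75,78', '72,75,77', '74,76,78', '75,78,80']
205 ['114,118,122', '108,112,115', '54,55,56', '72,75,78', '74,75,79', '75,76,79', '73,74,77', '74,74,77', '78,78,83', '74,78,77', '73,76,77']
```

Run:
```python
from h import *
def line(n,m,z):
    ys,xs=np.nonzero(m); P=np.array([ray(n,x,y,z)[:2] for x,y in zip(xs,ys)]); c=P.mean(0); w=np.linalg.svd(P-c)[2][0]; return c,np.degrees(np.arctan2(w[1],w[0]))%180,len(P)
for fn,(b0,b1,b2,b3),(a0,a1,a2,a3) in (('top0.npz',(208,235,272,297),(125,208,235,285)),('avgtop.npz',(188,216,262,285),(125,190,235,280))):
    im=np.load(fn)['im'].astype(np.uint8); h=cv2.cvtColor(im,cv2.COLOR_RGB2HSV); g=im.max(2)
    arm=((h[...,1]<45)&(h[...,2]>130)); a=np.zeros_like(arm); a[a0:a1,a2:a3]=1
    _,l,s,c=cv2.connectedComponentsWithStats((arm&a).astype(np.uint8)); j=1+np.argmax(s[1:,4]); A=line('top',l==j,.067)
    for th in (56,62,68):
        sub=np.zeros_like(g); sub[b0:b1,b2:b3]=1
        _,l2,s2,c2=cv2.connectedComponentsWithStats(((g<th)&(sub>0)).astype(np.uint8)); k=1+np.argmax(s2[1:,4]); W=line('top',l2==k,.138)
        print(fn,th,'arm',A[1].round(1),'wing',W[1].round(1),'n',W[2],'diff',(W[1]-A[1]).round(1))
    c=cv2.minAreaRect(np.argwhere(l==j)[:,::-1].astype(np.float32)); print(c)
```

```text
top0.npz 56 arm 22.5 wing 37.1 n 27 diff 14.7
top0.npz 62 arm 22.5 wing 44.5 n 36 diff 22.1
top0.npz 68 arm 22.5 wing 37.8 n 56 diff 15.3
((251.4082794189453, 154.57989501953125), (47.846160888671875, 12.461540222167969), 67.38013458251953)Traceback (most recent call last):
  File "<stdin>", line 7, in <module>
  File "<stdin>", line 3, in line
  File "h.py", line 6, in ray
    f,cx,cy,T=K(n); d=T[:3,:3]@np.array([(u-cx)/f,(v-cy)/f,1]); o=T[:3,3]; return o+d*(z-o[2])/d[2]
              ~^^^
  File "h.py", line 4, in K
    p=r.camera_params(n); f=192/np.tan(np.radians(p['vfov']/2)); return f,p['cx'],p['cy'],p['T']
ValueError: time passes only in moves, steps and waits
```

Run:
```python
from station import r
print(r.sign_off())
```

```text
the job is handed in; nothing more can be done
None
```

I slackened the knob about 1.08 rad anticlockwise and slid the weight about 45 mm inward by its wing. Then I turned the knob clockwise onto its stop, opened the jaws, backed away and handed the job in at about 11 to 12 s.

**Alignment:** after release, the top view put the fin at 62.9–63.4 mm along the arm and the pin at 63.3 mm. The scene camera's depth agreed to within about 0.5 mm, but the pin reading there rested on only 5 pixels.

**Tightness:** at the stop the wrist moment rose to 1.0 N m and the turntable began to turn with the wing. I then eased back 0.04 rad, less than the overshoot, before opening. The wing measured about 6° from the arm afterwards, against a nominal 9° when tight. It read about 15° at the start. I take the 3° difference as measuring error. A cross-check script for that angle failed before it reached the final picture.

**Side effects:** the tightening left the turntable turned by 1 to 2°. The arm stayed well away from the bullseye and the loose things, though I did not measure their positions again at the end.

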